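# Put a washed tablet crusher back together up to the hinge pin

## Task

The tablet crusher has been washed and goes back together: lower the white crushing block gently onto the base's two pegs, fully home and flat, and let go of it. Then pick the press lever up by its balance point and hold it level and still over the base, lined up with it, with the press foot over the block's dish and the eye over the fork, a finger or two clear of the fork's top and touching nothing, so that I can guide it down and put the pin in. Finish while still holding the lever there, and leave the pin, the tumbler and the pill box where they are.

Things in the scene. Friction and masses are not known exactly. Their poses are not given: they have to be found in the camera images.
- seat (a point): Tablet crusher base (grey casting, fixed): point on top of its plate midway between its two pegs, 18 mm above the table. Plate 160 x 90 mm: 65 mm from here to the front end, 95 to the fork end. x axis level, towards the fork; z up. Steel pegs with tapered noses, 12 mm tall, on the x axis: 12 mm thick at +32 mm (fork side), 8 mm thick at -32 mm.
- fork_top (a point): Fork of the base, which takes the lever's eye: two upright grey cheeks, each 8 mm thick and 28 mm long in x, 22 mm gap between, on a cast foot 34 x 44 x 12 mm. Point midway between them at the level of their tops, 68 mm above the table, 72 mm from the seat point along x. Axes as the seat's.
- block_center (a point): Crushing block (loose, white plastic): its centre, 17 mm above its underside. Body 46 x 46 x 34 mm, flat sides, round dish 34 mm wide in the top; flange 90 (x) x 46 (y) x 8 mm at the foot with through holes: 14 mm wide at x +32 mm (thick peg), 10 mm at x -32 mm (thin peg). z up. Seated: centre 17 mm above the seat point, x axis along the seat's. 0.2 to 0.4 kg.
- lever_balance (a point): Balance point of the loose steel press lever, 25 mm above its underside, inside its head: flat upright sides 20 mm apart (y), 40 mm long (x, from -14 to +26 mm of this point), 8 to 42 mm above the underside. x axis along the lever to its eye, z up. Lever 247 mm long, 0.35 to 0.55 kg; at the start it stands level on the table on press foot and eye.
- press_foot (a point): Centre of the underside of the lever's round press foot, 30 mm wide, 8 mm high, under the head; 6 mm from the balance point towards the eye, 25 mm lower. The handle, round with a black rubber sleeve 20 mm thick, runs the other way to 165 mm from here, in the air 32 mm above the underside. Axes as the balance point's.
- lever_eye (a point): Centre of the lever's eye, the round boss with a cross hole at one end: 20 mm across, 16 mm wide. 72 mm from the press foot's centre along x, 10 mm above the lever's underside. Axes as the balance point's.
- hinge_pin: Steel T-shaped hinge pin lying flat on the table: shaft 6 mm thick and 50 mm long, cross bar 24 mm. Origin at the middle of the cross bar. Not needed; leave it.
- tumbler: Empty clear glass tumbler, 66 mm wide, 100 mm high, standing on the table. Origin under its middle. Leave it.
- organiser: Low white seven-compartment week pill box with clear lids, 36 x 154 x 24 mm, on the table. Origin under its middle. Leave it.
Mind the look-alikes: they are no part of the job. What is shaped like the part that bears lever_balance but turquoise is not meant.

How it is judged:
On the way, in this order (a step that is already met when the one before it is completed fails the run):
1. the crushing block is fully home on the two pegs and released (horizontal distance between block_center and seat below 0.004 m and z of block_center in the frame of seat between 0.014 and 0.0195 m and angle between block_center's own z axis and vertical below 0.04 rad and angle between the x axis of block_center and the x axis of seat, either way round below 0.07 rad and contact force between the fingers and block below 0.05 N), for 0.2 s.
2. the lever is lifted off the table by its balance point (height (world z) of press_foot above 0.03 m and contact force between the fingers and lever above 1 N and x of the grasp point in the frame of lever_balance between -0.018 and 0.018 m), for 0.2 s.
At the end, for the whole second after the job is handed in: Block home on its pegs (centre within 4 mm, within 3 mm of flat down, turned under 0.07 rad). Lever carried by the fingers alone, within 18 mm of its balance point, level to 0.07 rad, in line to 0.12 rad, foot and eye within 10 mm over seat and fork, eye 5 to 60 mm clear above, still (all of step 1 and contact force between the fingers and lever above 1 N and contact force between lever and base below 0.05 N and contact force between lever and block below 0.05 N and contact force between the arm and base below 0.5 N and x of the grasp point in the frame of lever_balance between -0.018 and 0.018 m and angle between lever_balance's own z axis and vertical below 0.07 rad and horizontal distance between press_foot and seat below 0.01 m and horizontal distance between lever_eye and fork_top below 0.01 m and angle between the x axis of lever_balance and the x axis of seat, either way round below 0.12 rad and z of lever_eye in the frame of fork_top between 0.015 and 0.07 m and linear speed of lever below 0.02 m/s); the arm keeps its last pose, push and grip.
It fails at once if the block is dropped (linear speed of block above 0.5 m/s and contact force between the fingers and block below 0.01 N).
It fails at once if the block is knocked over (angle between block_center's own z axis and vertical above 0.8 rad).
It fails at once if the pin, the tumbler or the pill box is pushed away (more than 40 mm) or the tumbler knocked over (distance of any of hinge_pin, tumbler, organiser from where it was at the start of the episode above 0.04 m or angle between tumbler's own z axis and vertical above 0.6 rad).
It also fails if it takes over 58 s, if anything falls off the work surface, if the arm or the gripper's body presses on something with over 40 N, if the wrist force passes 120 N, or if a joint passes its speed limit or range.

## Robot

A 6-joint arm with a two-finger parallel gripper is mounted at the origin on the work surface. World frame = base frame: x ahead of the robot, y to its left, z up, the work surface at z = 0. Lengths are in m, angles in rad, forces in N, time in s.
With the tool pointing down it reaches from about 0.25 to 0.775 m from the base axis. Payload 4 kg.
Tool frame: the origin (TCP) lies at the very end of the fingers, on their centre line; the grasp point (between the pads) lies 19 mm behind it (hold_point_z is the distance from the TCP to the grasp point, in m); z points along the fingers, y is the line along which they close (so a half turn about z gives the same grasp; the last joint's range is limited). The gripper opens to 85 mm and grips with 20 to 120 N. Pads are 22 mm wide; open, the fingers measure 114 mm over their backs; the gripper's body (76 mm by 85 mm) begins 54 mm behind the grasp point. The pads swing forward as they close: fully open they stand 13 mm farther back than shut.
Start: joints at [-1.317, 0.087, 1.371, -0, 1.684, -0.103], TCP at [0.192, -0.515, 0.231] pointing down, gripper open.
Joint ranges: [-3.1, 3.1], [-0.76, 2.03], [0.27, 2.55], [-1.08, 4.22], [0.17, 2.65], [-2.57, 2.57]. Speed limits (rad/s): [2.79, 2.79, 3.14, 3.14, 3.14, 3.14].

## Interface

Orientations are given as [roll, pitch, yaw] about the fixed x, y, z axes, in that order (R = Rz(yaw) Ry(pitch) Rx(roll)).
In Python, from workcell import * gives the robot as it stands. The module is installed in compiled form; this text tells all that it offers.
- The arm moves only by the tool carry_out, never from a script. Its argument "deltas" is a list of rows, each a list of 7 numbers: the shift along the tool's x, y, z normalised to -1 to 1, where 1 is 0.75 m, then the turn, a rotation vector about the tool's x, y, z normalised to -1 to 1, where 1 is 180 degrees, then the opening, from 0 (shut) to 1 (fully open). In form: [[dx, dy, dz, wx, wy, wz, fingers], ...]. A call has 1 to 20 rows; each row is the pose to reach, as a shift and turn from the pose commanded when the call began, along the tool's axes at that moment, turning the shorter way round; what a row does not reach only later rows make up. A row lasts 1/12 s, in which the tool goes at most 41.7 mm and 7.16 degrees, less where a joint would pass 70% of its speed; a pose out of reach is approached as far as the arm can. A call with a number of a shift or a turn outside -1 to 1 is refused whole. A call with a gripper value outside its range is refused whole. The fingers move at their own pace and stop on an object; the grip force is fixed at half the most. Time passes only in rows, so rows that repeat a pose let the fingers close. It gives the time, the measured TCP pose, the force, the opening and the grip force at its end, in the units of the state.
- get_obs(): the state, without advancing time (a new reading comes with each control period).
- read_camera(name): name is "side" or "top"; returns a dict with "frame" (480x640x3 uint8, blue, green, red), "fx", "fy", "cx", "cy" (pixels), "world_from_camera" (4x4, takes a point from camera to world coordinates). Camera axes: x right, y down, z forward; pixel columns grow to the right and rows downward; lengths in m; the calibration is good to about 2 mm. A picture is of the moment at which its call begins. There is no depth.
- finish_job(): hands the job in; it is judged then, once.
The state is a dict: "time": time; "q": joint angles; "dq": joint speeds; "effort": joint torques, N m; "tool_pos": TCP position; "tool_rot": TCP orientation; "wrist_force": force on the tool from outside, world axes, zero at the start; "torque": the same for the moment, N m; "width": finger opening in m; "grip_force": force on a finger pad.
Only numpy, scipy, OpenCV 4.12 (cv2) and the standard library are available. Lean on these libraries where they do the work, as an engineer would, in place of code of your own. Each camera call takes 0.05 s, during which the arm holds its last target. There are 200 camera calls.

## Working session

There is one attempt and no reset: what is moved stays moved. The work goes in short steps, Python scripts to look and compute and a tool call to move; the robot and the scene stay as the last step left them, time stands still between calls to the robot, and variables do not carry over. Pictures are saved under pics/ and viewed, at most 10 in all, crops included, and the job is handed in when it is done.

Besides the shell and the picture viewer there is one more tool, called after ">>>" as a command line: name --pt "numbers of a row" for each row, then --argument value for the rest. carry_out: Moves the arm, as the interface text tells. Its arguments: {"type":"object","properties":{"deltas":{"type":"array","items":{"type":"array","items":{"type":"number"}}}},"required":["deltas"]}

```bash
mkdir -p pics; cat > h.py <<'E'
from workcell import *
import numpy as np, cv2
from scipy.spatial.transform import Rotation as R
def cam(n):
    c=read_camera(n); c['T']=np.array(c['world_from_camera']); return c
def ray(c,u,v,z):
    d=c['T'][:3,:3]@np.array([(u-c['cx'])/c['fx'],(v-c['cy'])/c['fy'],1]); o=c['T'][:3,3]
    return (o+d*(z-o[2])/d[2])
def proj(c,p):
    q=np.linalg.inv(c['T'])@np.append(p,1); return np.array([c['fx']*q[0]/q[2]+c['cx'],c['fy']*q[1]/q[2]+c['cy']])
E
python3 - <<'E'
from h import *
for n in('top','side'):
    c=cam(n); cv2.imwrite(f'pics/{n}0.png',c['frame']); print(n,c['fx'],c['cx'],c['cy'],c['T'].round(3).tolist())
o=get_obs(); print({k:np.round(v,3).tolist() for k,v in o.items()})
E
```

```text
top 479.857744601281 315.24456320578327 235.41498376732568 [[-0.011, -0.993, 0.121, 0.365], [-1.0, 0.012, 0.004, -0.074], [-0.005, -0.121, -0.993, 1.233], [0.0, 0.0, 0.0, 1.0]]
side 570.8713457037168 327.42074598074197 250.4797874728121 [[0.962, -0.201, 0.183, 0.252], [-0.271, -0.74, 0.616, -0.935], [0.012, -0.642, -0.766, 1.164], [0.0, 0.0, 0.0, 1.0]]
{'time': 0.1, 'q': [-1.317, 0.088, 1.372, 0.0, 1.684, -0.103], 'dq': [-0.0, -0.001, -0.004, -0.001, -0.001, 0.001], 'effort': [0.002, -35.301, -31.422, -0.0, 0.008, -0.0], 'tool_pos': [0.192, -0.515, 0.23], 'tool_rot': [-3.14, -0.0, 0.357], 'wrist_force': [-0.98, 0.894, 0.167], 'torque': [-0.002, 0.006, -0.005], 'grip_force': 0.0, 'width': 0.086}
```

View pics/top0.png

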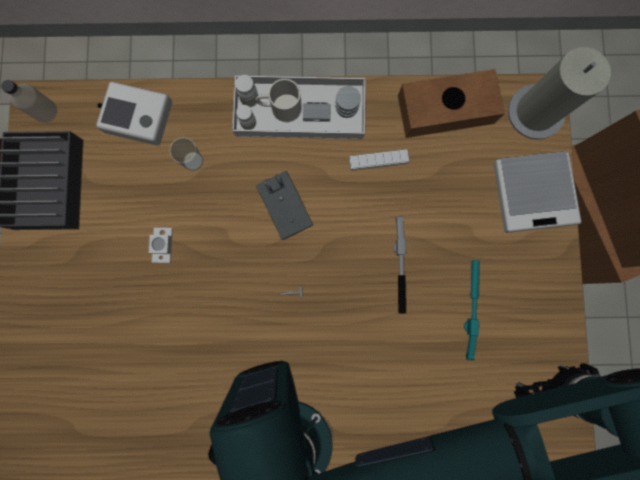

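View pics/side0.png

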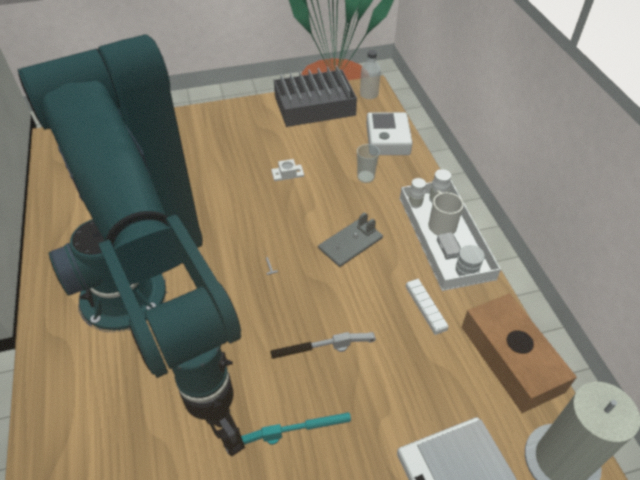

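The top view shows the white block at (160,245), the grey base at (285,205) with its fork at the upper-left end (275,185), the pin at (290,292), the tumbler at (186,153) and the pill box at (380,160). There are two lever shapes: steel with a black sleeve at (402,265), and turquoise at (473,310). The steel one fits the description, and I'll confirm it in the enlarged crop.

```bash
python3 - <<'E'
from h import *
t=cv2.imread('pics/top0.png'); s=cv2.imread('pics/side0.png')
def cr(im,x,y,w,h,k): return cv2.resize(im[y:y+h,x:x+w],None,fx=k,fy=k,interpolation=cv2.INTER_CUBIC)
W=np.zeros((600,800,3),np.uint8)
def put(a,x,y): W[y:y+a.shape[0],x:x+a.shape[1]]=a
put(cr(t,140,220,40,50,6),0,0)       # 240x300
put(cr(t,250,165,70,80,4),240,0)   # 280x320 
put(cr(t,380,210,45,110,5),575,0)  # 225x550
put(cr(s,265,150,45,40,5),0,330)   # 225x200
put(cr(s,310,205,80,65,4),230,330) # 320x260
cv2.imwrite('pics/crop.png',W)
E
```

```text
(no output)
```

View pics/crop.png

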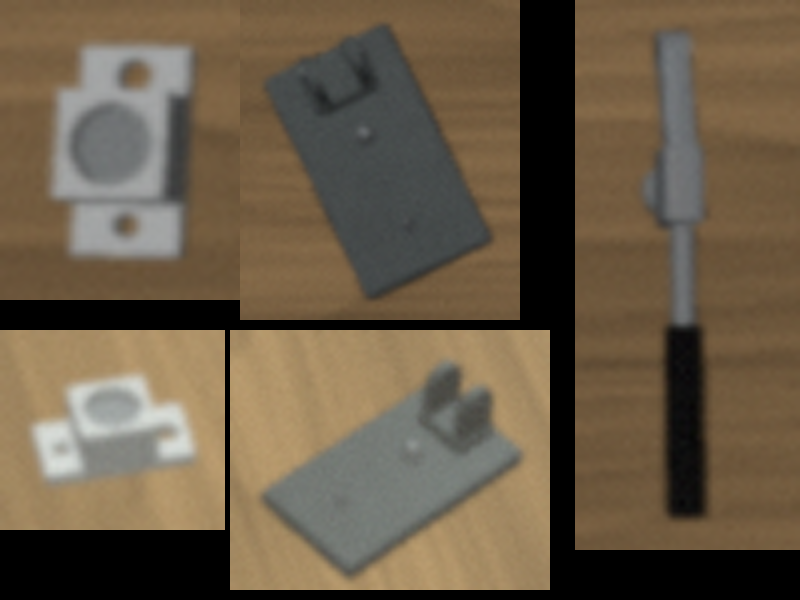

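The crop confirms the parts. The steel lever has its head at about (402,246), the eye at the far (+x) end and the black sleeve near. The block's wide hole is at its +x end (162,232), the small hole at (161,257) and the dish at (158,244). The base's thick peg is at (281,198) and the thin one at (292,221). Next I measure these more exactly.

```bash
cat > meas.py <<'E'
from h import *
from scipy.ndimage import center_of_mass
def mask(im,roi,lo,hi,smax):
    x,y,w,h=roi; k=4
    a=cv2.resize(im[y:y+h,x:x+w],None,fx=k,fy=k,interpolation=cv2.INTER_CUBIC).astype(float)
    v=a.max(2); s=(v-a.min(2))/np.maximum(v,1)
    m=((v>lo)&(v<hi)&(s<smax)).astype(np.uint8)
    cs,_=cv2.findContours(m,cv2.RETR_EXTERNAL,cv2.CHAIN_APPROX_NONE)
    c=max(cs,key=cv2.contourArea).reshape(-1,2)
    return (c+.5)/k-.5+[x,y]
E
python3 - <<'E'
from meas import *
t=cam('top');s=cam('side')
im,si=t['frame'],s['frame']
for p in [(285,205),(285,240),(250,205),(160,228),(158,237),(400,236),(402,246),(403,300),(420,240),(170,250)]: print(p,im[p[1],p[0]])
for p in [(350,245),(365,225),(287,165),(300,185),(342,341)]: print('s',p,si[p[1],p[0]])
c=mask(im,(250,165,70,80),0,255,.22)
r=cv2.minAreaRect(c.astype(np.float32)); print('base rect',r)
b=cv2.boxPoints(r); P=np.array([ray(t,*q,.014) for q in b]); print(P.round(4).tolist(), [np.linalg.norm(P[i]-P[i-1]).round(4) for i in range(4)])
c=mask(si,(305,205,90,65),0,255,.25)
h=cv2.approxPolyDP(cv2.convexHull(c.astype(np.float32)),1.5,True); print('side base hull',h.reshape(-1,2).round(1).tolist(),[ray(s,*q,.018)[:2].round(4).tolist() for q in h.reshape(-1,2)])
# pegs / holes rough
for n,cc,u,v,z in [('thick',t,281,198.2,.030),('thin',t,292.5,221,.030),('thick',s,310+182/4,205+115/4,.03),('thin',s,310+112/4,205+168/4,.03),('bigh',t,162.2,232.2,.008),('smallh',t,160.8,257.3,.008),('dish',t,158.3,244,.034),('dish',s,265+113/5,150+75/5,.034)]: print(n,ray(cc,u,v,z)[:2].round(4))
c=mask(im,(140,220,40,50),0,255,.25); r=cv2.minAreaRect(c.astype(np.float32)); print('block',r,cv2.approxPolyDP(cv2.convexHull(c.astype(np.float32)),1,True).reshape(-1,2).round(1).tolist())
c=mask(im,(380,210,45,110),0,255,.25); r=cv2.minAreaRect(c.astype(np.float32)); print('lever',r,cv2.boxPoints(r).tolist())
for y in range(216,316,4):
    q=c[np.abs(c[:,1]-y)<.3]; print(y,q[:,0].min().round(2) if len(q) else 0,q[:,0].max().round(2) if len(q) else 0,end=' | ')
E
```

```text
(285, 205) [73 75 70]
(285, 240) [ 60  85 106]
(250, 205) [ 63  93 119]
(160, 228) [151 155 155]
(158, 237) [121 121 119]
(400, 236) [118 115 113]
(402, 246) [114 113 111]
(403, 300) [11 11 14]
(420, 240) [ 55  80 103]
(170, 250) [63 67 70]
s (350, 245) [119 124 118]
s (365, 225) [114 117 111]
s (287, 165) [162 163 158]
s (300, 185) [104 148 178]
s (342, 341) [109 113 111]
base rect ((283.8062438964844, 204.48342895507812), (61.50708770751953, 34.51541519165039), 64.09349060058594)
[[0.6493, 0.0863, 0.014], [0.6884, 0.0056, 0.014], [0.542, -0.0629, 0.014], [0.504, 0.0169, 0.014]] [np.float64(0.161), np.float64(0.0897), np.float64(0.1616), np.float64(0.0884)]
side base hull [[364.3999938964844, 212.10000610351562], [373.8999938964844, 219.39999389648438], [381.8999938964844, 236.89999389648438], [338.3999938964844, 265.6000061035156], [318.1000061035156, 247.39999389648438], [318.1000061035156, 245.10000610351562]] [[0.6633, 0.0935], [0.68, 0.0605], [0.6801, -0.0059], [0.5398, -0.0696], [0.5057, 0.0032], [0.5077, 0.0107]]
thick [0.6087 0.0173]
thin [ 0.5495 -0.0117]
thick [0.6114 0.01
[... 400 characters left out ...]
89648438, 235.39999389648438], [153.10000610351562, 227.60000610351562]]
lever ((399.125, 263.75), (96.25, 12.5), 90.0) [[392.875, 215.625], [405.375, 215.625], [405.375, 311.875], [392.875, 311.875]]
216 396.12 402.12 | 220 395.62 402.88 | 224 395.88 402.88 | 228 396.38 403.12 | 232 396.62 403.62 | 236 396.88 403.88 | 240 396.12 405.38 | 244 394.12 405.38 | 248 392.88 405.12 | 252 395.12 405.38 | 256 398.38 403.38 | 260 398.38 403.38 | 264 398.62 403.38 | 268 398.62 403.62 | 272 398.62 403.62 | 276 399.38 403.62 | 280 399.12 403.62 | 284 398.62 403.62 | 288 398.88 403.38 | 292 399.12 403.88 | 296 398.88 403.38 | 300 399.38 404.12 | 304 399.12 404.12 | 308 399.12 404.12 | 312 400.88 402.12 |
```

```bash
cat >> h.py <<'E'
def tgt(pos,yaw):
    o=get_obs(); p=np.array(o['tool_pos']); M=R.from_euler('xyz',o['tool_rot'])
    T=R.from_euler('xyz',[np.pi,0,yaw])
    print(np.round(M.inv().apply(np.array(pos)-p)/.75,4), np.round((M.inv()*T).as_rotvec()/np.pi,4))
E
python3 -c "
from h import *
tgt([.497,.3236,.15],-.028)"
```

```text
[ 0.7716 -0.9056  0.1088] [-0.0005  0.      0.1225]
```

>>> carry_out --pt "0.7716 -0.9056 0.0 -0.0005 0 0.1225 1" --pt "0.7716 -0.9056 0.0 -0.0005 0 0.1225 1" --pt "0.7716 -0.9056 0.0 -0.0005 0 0.1225 1" --pt "0.7716 -0.9056 0.0 -0.0005 0 0.1225 1" --pt "0.7716 -0.9056 0.0 -0.0005 0 0.1225 1" --pt "0.7716 -0.9056 0.0 -0.0005 0 0.1225 1" --pt "0.7716 -0.9056 0.0 -0.0005 0 0.1225 1" --pt "0.7716 -0.9056 0.0 -0.0005 0 0.1225 1" --pt "0.7716 -0.9056 0.0 -0.0005 0 0.1225 1" --pt "0.7716 -0.9056 0.0 -0.0005 0 0.1225 1" --pt "0.7716 -0.9056 0.0 -0.0005 0 0.1225 1" --pt "0.7716 -0.9056 0.0 -0.0005 0 0.1225 1" --pt "0.7716 -0.9056 0.0 -0.0005 0 0.1225 1" --pt "0.7716 -0.9056 0.0 -0.0005 0 0.1225 1" --pt "0.7716 -0.9056 0.0 -0.0005 0 0.1225 1" --pt "0.7716 -0.9056 0.0 -0.0005 0 0.1225 1" --pt "0.7716 -0.9056 0.0 -0.0005 0 0.1225 1" --pt "0.7716 -0.9056 0.0 -0.0005 0 0.1225 1" --pt "0.7716 -0.9056 0.0 -0.0005 0 0.1225 1" --pt "0.7716 -0.9056 0.0 -0.0005 0 0.1225 1"

```text
time: 1.87
tool_pos: [0.477, 0.2698, 0.231]
tool_rot: [3.14, -0.0, -0.027]
wrist_force: [0.3, -0.6, 1.5]
width: 0.0855
grip_force: 0.0
```

```bash
python3 -c "
from h import *
print(get_obs()['tool_pos'],get_obs()['tool_rot'])
tgt([.497,.3236,.08],-.028)"
```

```text
[0.47698622 0.26983138 0.23096978] [ 3.13966278e+00 -2.03240850e-04 -2.74453981e-02]
[ 0.0247 -0.0728  0.2012] [ 0.0006 -0.0001  0.0002]
```

>>> carry_out --pt "0.0247 -0.0728 0.0 0.0006 0 0 1" --pt "0.0247 -0.0728 0.0 0.0006 0 0 1" --pt "0.0247 -0.0728 0.1 0.0006 0 0 1" --pt "0.0247 -0.0728 0.15 0.0006 0 0 1" --pt "0.0247 -0.0728 0.2012 0.0006 0 0 1" --pt "0.0247 -0.0728 0.2012 0.0006 0 0 1" --pt "0.0247 -0.0728 0.2012 0.0006 0 0 1" --pt "0.0247 -0.0728 0.2012 0.0006 0 0 1"

```text
time: 2.53
tool_pos: [0.4958, 0.3208, 0.0784]
tool_rot: [3.14, 0.004, -0.028]
wrist_force: [0.6, 0.3, 0.5]
width: 0.0852
grip_force: 0.0
```

```bash
python3 - <<'E'
from h import *
o=get_obs();print(o['tool_pos'],o['tool_rot'],o['wrist_force'])
t=cam('top');s=cam('side')
np.save('pics/t1.npy',t['frame']);np.save('pics/s1.npy',s['frame'])
for n,c in(('t',t),('s',s)): print(n,proj(c,o['tool_pos']),proj(c,np.array(o['tool_pos'])-[0,0,.046]))
def cr(im,x,y,w,h,k): return cv2.resize(im[y:y+h,x:x+w],None,fx=k,fy=k,interpolation=cv2.INTER_CUBIC)
cv2.imwrite('pics/c1.png',np.hstack([cr(t['frame'],110,180,100,150,4),cr(s['frame'],240,80,100,150,4)]))
E
```

```text
[0.49579369 0.32080368 0.07843474] [ 3.13958162  0.00380601 -0.02805047] [0.62715891 0.25468819 0.50628559]
t [154.47213445 241.50932161] [160.63727819 243.48785308]
s [286.08303245 153.63851598] [286.76431629 165.67355259]
```

View pics/c1.png

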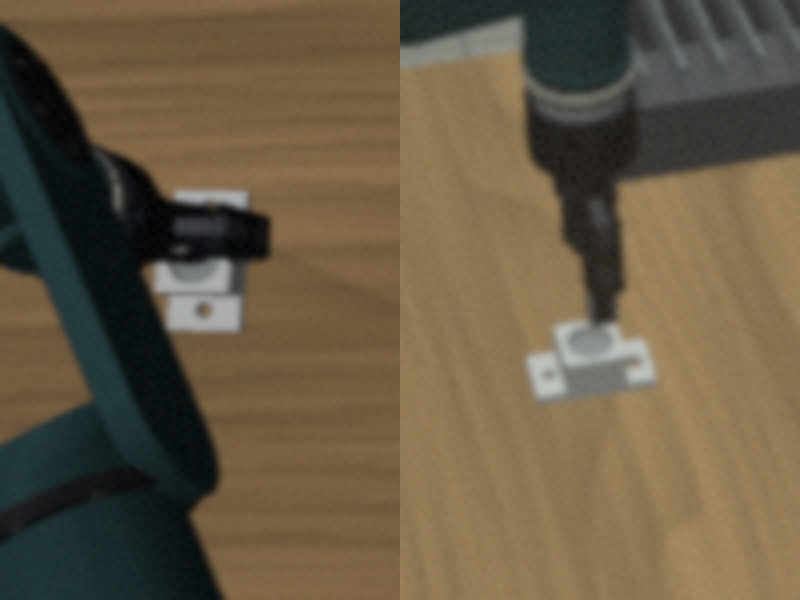

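The top crop shows the near finger's tip at about (175,239), over the +x half of the block. The side crop shows the finger tip at about (290.5,159.5), with the dish at (288,165). I'll check both against where the tip should appear.

```bash
python3 - <<'E'
from h import *
t=cam('top');s=cam('side');p=np.array(get_obs()['tool_pos']);print(p)
for dz in (0.0,.013,.03):
  for dy in (-.043,-.057):
    print(dz,dy,proj(t,p+[0,dy,dz]).round(1),proj(s,p+[0,dy,dz]).round(1))
for c,w in((t,'t'),(s,'s')):
  a=c['frame']; 
  if w=='t':
    sub=a[225:250,155:185].max(2); print(sub[::2])
  else:
    sub=a[150:166,280:302].max(2); print(sub)
E
```

```text
[0.49904584 0.32240602 0.08404367]
0.0 -0.043 [170.9 239.7] [290.4 161.2]
0.0 -0.057 [176.6 239.7] [291.6 164.4]
0.013 -0.043 [169.2 239.1] [290.2 157.7]
0.013 -0.057 [175.1 239. ] [291.4 160.9]
0.03 -0.043 [167.  238.3] [290. 153.]
0.03 -0.057 [172.9 238.2] [291.2 156.2]
[[137 136 136 135 136 136 136 135 135 134 137 137 137 135 137 136 137 136
  138 137 136 138 135 133 132 129 130 130 130 129]
 [146 149 144 145 146 147 148 147 145 147 146 144 142 140 140 137 134 127
  125 127 126 129 126 126 126 126 126 125 126 126]
 [ 79  90 100 114 124 132 142 140 127 113 123 144 153 158 164 160 135 109
  118 121 121 122 123 118 121 120 120 121 120 122]
 [ 15  18  16  18  19  23  27  30  28  25  23  22  30  48  60  70  70  79
  102 109 113 120 124 124 125 127 125 124 126 125]
 [ 41  44  45  44  46  43  42  43  48  44  32  20  17  12  11  10  12   8
   15  20  40  80 121 130 130 131 129 131 131 131]
 [ 65  66  65  65  64  64  57  54  59  52  40  30  25  21  20  16   6  17
   17  15  32  74 121 133 134 133 133 134 134 134]
 [ 39  41  43  44  43  43  42  44  45  40  30  24  20  20  22  20  15  14
   
[... 1587 characters left out ...]
0  51  55  71 100 131 148 153
  156 157 155 155]
 [151 151 151 150 154 154 149 132 103  84  81  88  93 105 122 141 148 150
  155 159 161 158]
 [158 163 162 165 168 164 164 154 133 125 128 139 145 147 149 152 151 153
  155 156 156 160]
 [177 178 178 174 170 160 154 151 146 148 157 167 175 174 166 153 155 154
  154 159 156 160]
 [186 186 179 164 149 141 137 137 138 138 149 162 174 177 172 161 154 150
  151 157 160 159]
 [186 180 161 143 133 129 135 135 131 134 134 143 162 176 174 165 154 154
  155 158 160 160]
 [183 172 149 136 135 135 140 143 141 141 136 137 147 169 179 171 161 162
  163 166 168 165]
 [177 170 145 141 143 144 143 144 143 142 142 141 151 172 182 181 177 176
  181 181 180 171]]
```

```bash
python3 -c "
from h import *
print(get_obs()['tool_pos'],get_obs()['tool_rot'])
tgt([.4965,.3236,.007],-.028)"
```

```text
[0.49904584 0.32240602 0.08404367] [-3.13812694 -0.00605838 -0.0281797 ]
[-0.0041 -0.0011  0.1027] [-0.0011 -0.0019 -0.0001]
```

>>> carry_out --pt "0 0 0.03 0 0 0 1" --pt "0 0 0.06 0 0 0 1" --pt "0 0 0.08 0 0 0 1" --pt "0 0 0.09 0 0 0 1" --pt "0 0 0.097 0 0 0 1" --pt "0 0 0.097 0 0 0 1" --pt "0 0 0.097 0 0 0 1" --pt "0 0 0.097 0 0 0 1" --pt "0 0 0.097 0 0 0 1"

```text
time: 3.48
tool_pos: [0.498, 0.3219, 0.0091]
tool_rot: [-3.14, -0.003, -0.028]
wrist_force: [1.1, 0.8, 0.7]
width: 0.0856
grip_force: 0.0
```

```bash
python3 -c "
from h import *
o=get_obs();print(o['tool_pos'],o['tool_rot'],o['wrist_force'],o['dq'])"
```

```text
[0.49798069 0.32194349 0.00907644] [-3.13998691e+00 -2.75455544e-03 -2.80311746e-02] [1.14642956 0.78091291 0.70722475] [ 0.00046379  0.00507797  0.00898459 -0.00248953 -0.00065126  0.00137287]
```

>>> carry_out --pt "0 0 0 0 0 0 0.7" --pt "0 0 0 0 0 0 0.6" --pt "0 0 0 0 0 0 0.55" --pt "0 0 0 0 0 0 0.5" --pt "0 0 0 0 0 0 0.4" --pt "0 0 0 0 0 0 0.4" --pt "0 0 0 0 0 0 0.4" --pt "0 0 0 0 0 0 0.4" --pt "0 0 0 0 0 0 0.4"

```text
time: 4.23
tool_pos: [0.4978, 0.3221, 0.0086]
tool_rot: [-3.14, -0.002, -0.028]
wrist_force: [0.2, 0.9, 5.4]
width: 0.045
grip_force: 64.6
```

```bash
python3 -c "
from h import *
o=get_obs();print(o['tool_pos'],o['tool_rot'],o['wrist_force'],o['width'],o['grip_force'])
s=cam('side');t=cam('top')
for c in(s,t):
  p=proj(c,[.496,.3236,.034]);print(p)
"
```

```text
[0.49777521 0.32213492 0.00861147] [-3.13963650e+00 -2.21742251e-03 -2.80284982e-02] [0.22114674 0.92795883 5.42274489] 0.04498665667981665 64.63115572929382
[286.59425228 164.64685676]
[159.32784985 243.35432567]
```

>>> carry_out --pt "0 0 -0.01 0 0 0 0.4" --pt "0 0 -0.03 0 0 0 0.4" --pt "0 0 -0.06 0 0 0 0.4" --pt "0 0 -0.1 0 0 0 0.4" --pt "0 0 -0.14 0 0 0 0.4" --pt "0 0 -0.14 0 0 0 0.4" --pt "0 0 -0.14 0 0 0 0.4" --pt "0 0 -0.14 0 0 0 0.4"

```text
time: 5.0
tool_pos: [0.4957, 0.3204, 0.1102]
tool_rot: [3.139, 0.003, -0.028]
wrist_force: [-0.3, -0.2, -3.5]
width: 0.0446
grip_force: 63.8
```

```bash
python3 -c "
from h import *
o=get_obs();print(o['tool_pos'],o['tool_rot'],o['wrist_force'],o['width'],o['grip_force'])
tgt([.583,.001,.09],.442)
"
```

```text
[0.49566638 0.32041883 0.11022616] [ 3.13923098  0.00349342 -0.02821334] [-0.2829469  -0.19701445 -3.50932178] 0.044587512124503764 63.81480664014816
[0.1285 0.4224 0.0275] [ 0.0005  0.0013 -0.1497]
```

>>> carry_out --pt "0.005 0.015 0 0 0 -0.005 0.4" --pt "0.015 0.045 0 0 0 -0.015 0.4" --pt "0.027 0.085 0 0 0 -0.03 0.4" --pt "0.038 0.125 0 0 0 -0.045 0.4" --pt "0.05 0.165 0 0 0 -0.06 0.4" --pt "0.062 0.205 0 0 0 -0.075 0.4" --pt "0.075 0.245 0 0 0 -0.09 0.4" --pt "0.088 0.285 0 0 0 -0.105 0.4" --pt "0.1 0.325 0 0 0 -0.12 0.4" --pt "0.11 0.36 0.005 0 0 -0.13 0.4" --pt "0.118 0.39 0.01 0 0 -0.14 0.4" --pt "0.124 0.408 0.02 0 0 -0.147 0.4" --pt "0.127 0.418 0.0275 0 0 -0.15 0.4" --pt "0.1285 0.4224 0.0275 0 0 -0.15 0.4" --pt "0.1285 0.4224 0.0275 0 0 -0.15 0.4" --pt "0.1285 0.4224 0.0275 0 0 -0.15 0.4" --pt "0.1285 0.4224 0.0275 0 0 -0.15 0.4" --pt "0.1285 0.4224 0.0275 0 0 -0.15 0.4"

```text
time: 6.5
tool_pos: [0.5845, 0.0031, 0.0923]
tool_rot: [3.142, -0.001, 0.445]
wrist_force: [0.0, -0.9, -3.0]
width: 0.045
grip_force: 63.8
```

```bash
python3 - <<'E'
from h import *
def cr(im,x,y,w,h,k): return cv2.resize(im[y:y+h,x:x+w],None,fx=k,fy=k,interpolation=cv2.INTER_CUBIC)
o=get_obs();print(o['tool_pos'],o['tool_rot'],o['wrist_force'],o['width'])
t=cam('top');s=cam('side')
cv2.imwrite('pics/t2.png',t['frame']);cv2.imwrite('pics/s2.png',s['frame'])
cv2.imwrite('pics/c2.png',np.hstack([cr(t['frame'],245,160,80,90,5),cr(s['frame'],310,190,80,90,5)]))
E
```

```text
[0.5845254  0.00312512 0.09233532] [ 3.14155485e+00 -1.13775671e-03  4.44523899e-01] [ 0.01779094 -0.91469828 -3.02673765] 0.0450241619175852
```

View pics/c2.png

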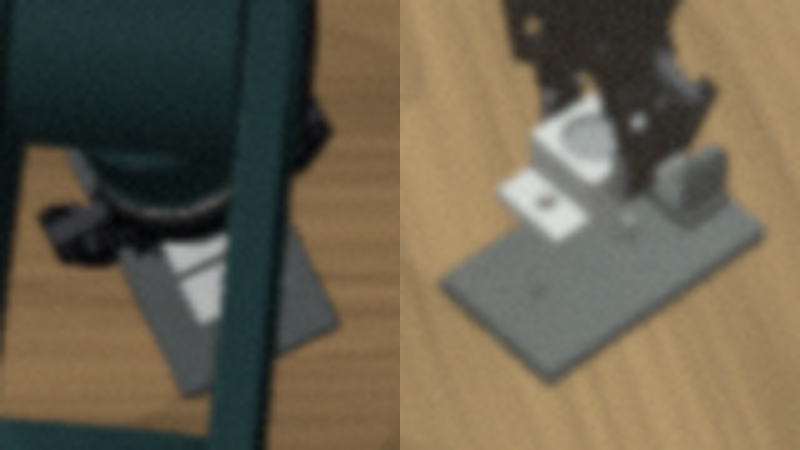

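The side crop shows the flange's thin hole at (339,230.4), above the thin peg at (338,248), with the thick peg at (355.6,234). The top crop shows the flange's front-left corner at (286,225) and the plate's at (282,239). Next I work out the remaining offset.

```bash
python3 - <<'E'
from h import *
t=cam('top');s=cam('side'); o=get_obs(); print(o['tool_pos'],o['tool_rot'])
s0=cv2.imread('pics/s2.png'); t0=cv2.imread('pics/top0.png'); sf=s['frame']; s00=cv2.imread('pics/side0.png')
def cen(im,u,v,r,dark):
    g=im.max(2).astype(float); u,v=int(round(u)),int(round(v)); p=g[v-r:v+r+1,u-r:u+r+1]
    ring=np.median(np.r_[p[0],p[-1],p[:,0],p[:,-1]]); w=np.clip((ring-p) if dark else (p-ring),0,None); w[w<.3*w.max()]=0
    yy,xx=np.mgrid[-r:r+1,-r:r+1]; return u+(w*xx).sum()/w.sum(), v+(w*yy).sum()/w.sum(), w.max()
A={}
for n,c,im,u,v,d,z in [('hole',s,s0,339,230.4,1,.0915),('holenow',s,sf,339,230.4,1,.0905),('thinS',s,s0,338,248,1,.030),('thinS0',s,s00,338,247,1,.03),('thickS0',s,s00,355.5,233.8,0,.03),('thickT',t,t0,281,198.2,0,.030),('thinT',t,t0,292.5,221,1,.030)]:
    q=cen(im,u,v,3,d); print(n,np.round(q,2),ray(c,q[0],q[1],z)[:2].round(4))
for z in(.018,.030): print(z,[proj(c,[.5815+dx,0.0005+dy,z]).round(1).tolist() for c in(t,s) for dx,dy in((.0289,.0137),(-.0289,-.0137))])
for im,(x,y,w,h) in ((s00,(334,243,10,9)),(t0,(288,217,10,9)),(s00,(350,228,12,12)),(t0,(276,193,11,11))): print(im[y:y+h,x:x+w].max(2))
E
```

```text
[0.58454711 0.00256033 0.09229115] [ 3.14138588e+00 -1.01068455e-03  4.43976691e-01]
hole [339.96 228.98  68.5 ] [ 0.5588 -0.0124]
holenow [339.88 229.13  72.  ] [ 0.5587 -0.012 ]
thinS [336.91 247.92  13.  ] [ 0.5497 -0.0212]
thinS0 [337.29 247.5   10.  ] [ 0.5511 -0.0201]
thickS0 [355.15 233.    22.  ] [0.6113 0.016 ]
thickT [280.16 197.34  28.5 ] [0.6109 0.0194]
thinT [292.12 221.24  10.  ] [ 0.5489 -0.0108]
0.018 [[282.6, 198.4], [293.3, 220.5], [354.8, 236.5], [337.0, 248.4]]
0.03 [[282.2, 197.5], [293.1, 219.8], [355.0, 233.6], [337.1, 245.4]]
[[122 118 119 119 119 119 119 125 125 125]
 [119 124 120 121 120 118 121 122 122 121]
 [119 121 121 121 120 122 123 122 123 122]
 [125 117 115 117 116 119 123 124 124 123]
 [123 119 114 111 113 116 120 122 125 124]
 [119 119 112 112 111 116 118 121 122 123]
 [119 121 115 116 116 119 123 122 125 125]
 [122 119 119 119 116 121 120 123 122 124]
 [121 116 121 121 121 121 124 124 122 126]]
[[76 74 75 75 75 75 76 74 77 76]
 [74 74 77 73 75 73 72 72 75 78]
 [75 74 75 77 71 71 73 73 75 73]
 [72 75 76 78 68 67 72 75 76 74]
 [73 73 71 68 66 67 71 7
[... 572 characters left out ...]
115 114 114 118 125 126 126]
 [124 124 119 114 115 113 113 119 122 127 126 128]
 [124 122 125 121 118 118 112 119 122 129 126 126]
 [123 126 122 125 121 122 122 126 128 128 124 126]]
[[ 74  77  77  76  78  77  79  77  78  77  79]
 [ 76  76  76  75  76  77  75  76  77  76  76]
 [ 76  74  75  76  80  77  76  78  76  77  78]
 [ 75  73  77  80  86  82  75  77  76  77  75]
 [ 77  77  78  89 104  99  81  72  75  75  78]
 [ 75  77  78  87  97  98  79  70  73  78  76]
 [ 77  76  77  74  78  76  64  67  72  75  77]
 [ 74  74  73  70  66  64  64  70  75  79  76]
 [ 73  77  74  73  69  70  71  73  78  77  77]
 [ 75  73  74  74  73  75  76  78  77  76  76]
 [ 76  75  73  75  76  76  76  76  76  74  77]]
```

```bash
cat > fit.py <<'E'
from meas import *
t=cam('top');s=cam('side'); o=get_obs(); tp=np.array(o['tool_pos']); print('tcp',tp.round(4),o['tool_rot'][2])
def line(c,cont,a,b,z,n=0):
    a,b=np.array(a,float),np.array(b,float); d=(b-a)/np.linalg.norm(b-a); nn=np.array([-d[1],d[0]])
    k=(cont-a)@d; e=(cont-a)@nn; L=np.linalg.norm(b-a); q=cont[(k>0)&(k<L)&(abs(e)<2)]
    P=np.array([ray(c,u,v,z)[:2] for u,v in q]); vx,vy,x,y=cv2.fitLine(P.astype(np.float32),cv2.DIST_HUBER,0,.001,.001).ravel()
    ang=np.arctan2(vy,vx); return np.array([x,y]),ang,len(q)
def cross(l1,l2):
    (p,a,_),(q,b,_)=l1,l2; A=np.array([[np.cos(a),-np.cos(b)],[np.sin(a),-np.sin(b)]]); k=np.linalg.solve(A,q-p); return p+k[0]*np.array([np.cos(a),np.sin(a)])
def rot(yaw): return np.array([[np.cos(yaw),-np.sin(yaw)],[np.sin(yaw),np.cos(yaw)]])
E
python3 - <<'E'
from fit import *
s0=cv2.imread('pics/side0.png');t0=cv2.imread('pics/top0.png')
cs=mask(s0,(305,205,90,65),0,255,.25); ct=mask(t0,(250,165,70,80),0,255,.22)
L=line(s,cs,(320,243.7),(345,225.8),.018); F=line(s,cs,(320,249.2),(337,264.2),0); Rr=line(s,cs,(342,263.2),(379,239),0)
print('side angs',L[1:],F[1:],Rr[1:])
yaw=.445
for n,l1,l2,loc in(('LF',L,F,(-.065,.045)),('RF',Rr,F,(-.065,-.045))):
    p=cross(l1,l2); print('side',n,p.round(4),'seat',(p-rot(yaw)@loc).round(4))
b=cv2.boxPoints(cv2.minAreaRect(ct.astype(np.float32))); print(b.round(1).tolist())
# order: fork-left, fork-right, front-right, front-left
FL,FR,NR,NL=b
def ins(p,q): return p+(q-p)*.12,q+(p-q)*.12
Lt=line(t,ct,*ins(NL,FL),.018);Ft=line(t,ct,*ins(NL,NR),0);Rt=line(t,ct,*ins(NR,FR),0);Bt=line(t,ct,*ins(FL,FR),.018)
print('top angs',Lt[1:],Ft[1:],Rt[1:],Bt[1:])
for n,l1,l2,loc in(('LF',Lt,Ft,(-.065,.045)),('RF',Rt,Ft,(-.065,-.045)),('LB',Lt,Bt,(.095,.045)),('RB',Rt,Bt,(.095,-.045))):
    p=cross(l1,l2); print('top',n,p.round(4),'seat',(p-rot(yaw)@loc).round(4))
# held block in side view
s2=cv2.imread('pics/s2.png'); x,y,w,h=325,218,25,25
g=cv2.resize(s2[y:y+h,x:x+w].max(2),None,fx=8,fy=8,interpolation=cv2.INTER_CUBIC); m=(g>160).astype(np.uint8)
k,_=cv2.findContours(m,cv2.RETR_EXTERNAL,cv2.CHAIN_APPROX_NONE)
for c in k:
    if cv2.contourArea(c)>2000: print(cv2.contourArea(c), ((cv2.approxPolyDP(c,8,True).reshape(-1,2)+.5)/8-.5+[x,y]).round(1).tolist())
E
```

```text
tcp [0.5845 0.0023 0.0921] 0.4436215619755013
side angs (np.float32(0.44477546), 103) (np.float32(-1.1262177), 73) (np.float32(0.43674138), 148)
side LF [0.5109 0.014 ] seat [0.589  0.0013]
side RF [ 0.5456 -0.0587] seat [0.5849 0.0099]
[[254.8000030517578, 184.5], [285.79998779296875, 169.39999389648438], [312.79998779296875, 224.5], [281.70001220703125, 239.6999969482422]]
top angs (np.float32(0.4453611), 168) (np.float32(-1.1209357), 94) (np.float32(0.43593067), 168) (np.float32(-1.1359481), 95)
top LF [0.5063 0.0172] seat [0.5843 0.0046]
top RF [ 0.5444 -0.0616] seat [0.5837 0.0069]
top LB [0.6475 0.0846] seat [0.5811 0.0031]
top RB [0.685  0.0039] seat [0.5799 0.0036]
4156.5 [[337.1, 217.6], [345.1, 224.8], [349.4, 225.9], [349.4, 217.6]]
16314.0 [[324.6, 217.6], [324.6, 238.9], [330.8, 234.1], [328.6, 228.3], [340.4, 237.4], [346.8, 233.8], [344.8, 230.2], [335.2, 222.7], [334.7, 217.6], [330.2, 217.6], [332.2, 222.1], [329.9, 224.3], [329.4, 221.8], [327.6, 221.9], [329.1, 220.2], [327.7, 217.6]]
```

```bash
cat > base.py <<'E'
from fit import *
s0=cv2.imread('pics/side0.png');t0=cv2.imread('pics/top0.png')
cs=mask(s0,(305,205,90,65),0,255,.25); ct=mask(t0,(250,165,70,80),0,255,.22)
yaw=.442
b=cv2.boxPoints(cv2.minAreaRect(ct.astype(np.float32))); FL,FR,NR,NL=b
def ins(p,q): return p+(q-p)*.12,q+(p-q)*.12
for zl in(.006,.009,.012):
    L=line(s,cs,(320,243.7),(345,225.8),.018); F=line(s,cs,(320,249.2),(337,264.2),zl); Rr=line(s,cs,(342,263.2),(379,239),zl)
    a,c=cross(L,F),cross(Rr,F); print(zl,'side',np.linalg.norm(a-c).round(4),(((a-rot(yaw)@(-.065,.045))+(c-rot(yaw)@(-.065,-.045)))/2).round(4))
    Lt=line(t,ct,*ins(NL,FL),.018);Ft=line(t,ct,*ins(NL,NR),zl);Rt=line(t,ct,*ins(NR,FR),zl);Bt=line(t,ct,*ins(FL,FR),.018)
    P=[cross(Lt,Ft),cross(Rt,Ft),cross(Lt,Bt),cross(Rt,Bt)]; S=[p-rot(yaw)@l for p,l in zip(P,((-.065,.045),(-.065,-.045),(.095,.045),(.095,-.045)))]
    print('top',np.linalg.norm(P[0]-P[1]).round(4),np.linalg.norm(P[0]-P[2]).round(4),np.mean(S,0).round(4))
# held flange front edge midpoint, side view, z top of flange
z=tp[2]-.0006-.0086+.008
for z in(z,):
    a,c=ray(s,327.9,228.0,z)[:2],ray(s,340.4,238.0,z)[:2]; m=(a+c)/2
    print('flange w',np.linalg.norm(a-c).round(4),'ang',np.arctan2(*(a-c)[::-1])-np.pi/2,'centre',(m+rot(yaw)@(.045,0)).round(4),'in tool',(rot(yaw).T@(m+rot(yaw)@(.045,0)-tp[:2])).round(4))
    hc=ray(s,339.7,229.4,z)[:2]; print('hole->centre',(hc+rot(yaw)@(.032,0)).round(4))
E
python3 base.py
```

```text
tcp [0.5845 0.0021 0.092 ] 0.4433205720020057
0.006 side 0.0839 [0.5848 0.0025]
top 0.0873 0.1573 [0.5818 0.0046]
0.009 side 0.0856 [0.5836 0.001 ]
top 0.0871 0.1577 [0.5816 0.0046]
0.012 side 0.0873 [ 5.825e-01 -5.000e-04]
top 0.087 0.1581 [0.5814 0.0045]
flange w 0.0457 ang 0.4769533433306177 centre [ 0.5816 -0.0017] in tool [-0.0043 -0.0022]
hole->centre [0.5869 0.0007]
```

```bash
python3 -c "
from h import *
tgt([.583,.0015,.043],.442)
"
```

```text
[-0.0022 -0.0001  0.0653] [-0.     -0.0002  0.0004]
```

>>> carry_out --pt "-0.0022 0 0.01 0 0 0 0.4" --pt "-0.0022 0 0.025 0 0 0 0.4" --pt "-0.0022 0 0.04 0 0 0 0.4" --pt "-0.0022 0 0.055 0 0 0 0.4" --pt "-0.0022 0 0.063 0 0 0 0.4" --pt "-0.0022 0 0.065 0 0 0 0.4" --pt "-0.0022 0 0.065 0 0 0 0.4" --pt "-0.0022 0 0.065 0 0 0 0.4" --pt "-0.0022 0 0.065 0 0 0 0.4" --pt "-0.0022 0 0.065 0 0 0 0.4" --pt "-0.0022 0 0.065 0 0 0 0.4" --pt "-0.0022 0 0.065 0 0 0 0.4"

```text
time: 7.9
tool_pos: [0.5833, 0.0013, 0.0436]
tool_rot: [3.141, -0.001, 0.443]
wrist_force: [0.4, -0.3, -3.3]
width: 0.0451
grip_force: 63.8
```

```bash
python3 - <<'E'
from h import *
def cr(im,x,y,w,h,k): return cv2.resize(im[y:y+h,x:x+w],None,fx=k,fy=k,interpolation=cv2.INTER_CUBIC)
o=get_obs();print(o['tool_pos'],o['tool_rot'],o['wrist_force'],o['width'])
t=cam('top');s=cam('side')
cv2.imwrite('pics/t3.png',t['frame']);cv2.imwrite('pics/s3.png',s['frame'])
cv2.imwrite('pics/c3.png',np.hstack([cr(t['frame'],270,200,50,50,8),cr(s['frame'],312,215,50,50,8)]))
E
```

```text
[0.58326829 0.00132424 0.04364979] [ 3.14119534e+00 -1.19300509e-03  4.43245224e-01] [ 0.41559431 -0.29354296 -3.33715553] 0.04509054908144195
```

View pics/c3.png

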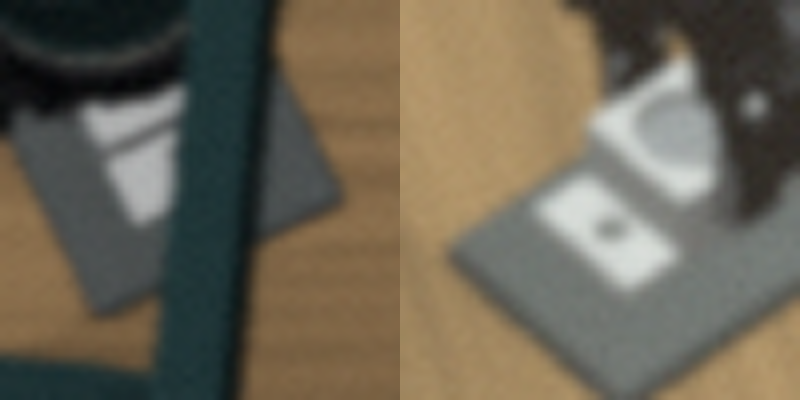

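The side crop shows the flange's top corners at (328.2,240.8) and (340.3,251.3), with the hole at (338.1,243.1). The top crop shows the flange's front-left corner at (286.4,227.7) and the plate's at (281.8,238.9).

```bash
cat > b3.py <<'E'
from fit import *
yaw=.442; A=rot(yaw); zt=tp[2]-.0006
def edge(im,a,b,c):  # subpixel edge midpoints along segment, by max gradient on perpendicular profiles
    g=cv2.GaussianBlur(im.max(2).astype(np.float32),(3,3),0); a,b=np.array(a,float),np.array(b,float); d=(b-a)/np.linalg.norm(b-a); n=np.array([-d[1],d[0]]); out=[]
    for k in np.linspace(.2,.8,25):
        s_=np.arange(-2.5,2.51,.1); p=a+(b-a)*k+s_[:,None]*n
        v=cv2.remap(g,p[:,0].astype(np.float32)[None],p[:,1].astype(np.float32)[None],cv2.INTER_CUBIC)[0]; dv=np.abs(np.gradient(v)); dv[dv<.5*dv.max()]=0
        out.append(p[0]+(s_@dv/dv.sum()-s_[0])*n)
    return np.array(out)
def wl(c,pts,z):
    P=np.array([ray(c,u,v,z)[:2] for u,v in pts]); return A.T@P.mean(0), 
im=cv2.imread('pics/s3.png'); tm=cv2.imread('pics/t3.png')
fF=wl(s,edge(im,(328.2,240.8),(340.3,251.3),0),zt)[0]; fR=wl(s,edge(im,(340.3,251.3),(346.8,245.8),0),zt)[0]; fL=wl(s,edge(im,(328.2,240.8),(334.0,235.8),0),zt)[0]
pL=wl(s,edge(im,(318.1,245.7),(333,235.0),0),.018)[0]; 
print('side: block y from L',fL[1]-.023,'R',fR[1]+.023,'x from F',fF[0]+.045,' plate y from L',pL[1]-.045)
pR=wl(s,edge(im,(345,261.8),(358,253.2),0),.009)[0]; pF=wl(s,edge(im,(319,248.5),(335,262.8),0),.009)[0]; print('plate y from R',pR[1]+.045,'x from F(z.009)',pF[0]+.065)
h=A.T@ray(s,338.1,243.1,zt)[:2]; print('hole centre',h+[.032,0])
fLt=wl(t,edge(tm,(279.3,213.2),(286.4,227.7),0),zt)[0]; pLt=wl(t,edge(tm,(272,217.5),(281.8,238.9),0),.018)[0]
fFt=wl(t,edge(tm,(286.4,227.7),(291.5,225.0),0),zt-.004)[0]; pFt=wl(t,edge(tm,(281.8,238.9),(289.5,235.2),0),.013)[0]
print('top: block y L',fLt[1]-.023,'plate y L',pLt[1]-.045,'block x',fFt[0]+.045,'plate x',pFt[0]+.065)
print('tcp local',A.T@tp[:2])
E
python3 b3.py
```

```text
tcp [0.583  0.0013 0.0432] 0.4431192414009659
side: block y from L -0.251779205364744 R -0.25174641154818844 x from F 0.5243535743767211  plate y from L -0.25181809225279567
plate y from R -0.2493558641765531 x from F(z.009) 0.5256746417588256
hole centre [ 0.52573273 -0.25187287]
top: block y L -0.24745115126661218 plate y L -0.24423684567256237 block x 0.5267087854045137 plate x 0.5260346241932014
tcp local [ 0.52756061 -0.24820082]
```

>>> carry_out --pt "0.0007 -0.0027 0 0 0 0 0.4" --pt "0.0007 -0.0027 0.003 0 0 0 0.4" --pt "0.0007 -0.0027 0.005 0 0 0 0.4" --pt "0.0007 -0.0027 0.007 0 0 0 0.4" --pt "0.0007 -0.0027 0.009 0 0 0 0.4" --pt "0.0007 -0.0027 0.0105 0 0 0 0.4" --pt "0.0007 -0.0027 0.012 0 0 0 0.4" --pt "0.0007 -0.0027 0.012 0 0 0 0.4" --pt "0.0007 -0.0027 0.012 0 0 0 0.4" --pt "0.0007 -0.0027 0.012 0 0 0 0.4"

```text
time: 8.93
tool_pos: [0.5826, 0.0035, 0.0342]
tool_rot: [-3.141, -0.001, 0.443]
wrist_force: [0.1, 0.5, -3.2]
width: 0.0449
grip_force: 63.8
```

```bash
cat > st.py <<'E'
from h import *
o=get_obs();p=np.array(o['tool_pos']);y=.442;A=np.array([[np.cos(y),-np.sin(y)],[np.sin(y),np.cos(y)]])
print('local',(A.T@p[:2]).round(4),'z',p[2].round(4),'rot',np.round(o['tool_rot'],4),'F local',(A.T@np.array(o['wrist_force'])[:2]).round(2),np.round(o['wrist_force'][2],2),'T',np.round(o['torque'],2),'w',round(o['width'],4),round(o['grip_force'],1))
E
python3 st.py
```

```text
local [ 0.5281 -0.2461] z 0.0342 rot [-3.1414e+00 -5.0000e-04  4.4320e-01] F local [0.26 0.39] -3.16 T [ 0.05 -0.05  0.02] w 0.0449 63.8
```

>>> carry_out --pt "0 0 0.001 0 0 0 0.4" --pt "0 0 0.002 0 0 0 0.4" --pt "0 0 0.003 0 0 0 0.4" --pt "0 0 0.0045 0 0 0 0.4" --pt "0 0 0.006 0 0 0 0.4" --pt "0 0 0.0075 0 0 0 0.4" --pt "0 0 0.0075 0 0 0 0.4" --pt "0 0 0.0075 0 0 0 0.4"

```text
time: 9.6
tool_pos: [0.5827, 0.0039, 0.0283]
tool_rot: [-3.141, -0.001, 0.443]
wrist_force: [0.2, 3.5, -2.6]
width: 0.0451
grip_force: 63.9
```

```bash
python3 st.py
```

```text
local [ 0.5284 -0.2458] z 0.0283 rot [-3.1409e+00 -1.1000e-03  4.4320e-01] F local [1.71 3.1 ] -2.59 T [ 0.67 -0.22  0.  ] w 0.0451 63.9
```

>>> carry_out --pt "0.0003 -0.0008 0 0 0 0 0.4" --pt "0.0003 -0.0008 0.001 0 0 0 0.4" --pt "0.0003 -0.0008 0.002 0 0 0 0.4" --pt "0.0003 -0.0008 0.003 0 0 0 0.4" --pt "0.0003 -0.0008 0.003 0 0 0 0.4" --pt "0.0003 -0.0008 0.003 0 0 0 0.4"

```text
time: 10.1
tool_pos: [0.5826, 0.0039, 0.0267]
tool_rot: [3.141, -0.001, 0.443]
wrist_force: [0.1, 1.9, 1.4]
width: 0.0448
grip_force: 64.1
```

```bash
python3 st.py
```

```text
local [ 0.5283 -0.2457] z 0.0267 rot [ 3.1415e+00 -6.0000e-04  4.4310e-01] F local [0.91 1.71] 1.44 T [0.45 0.05 0.02] w 0.0448 64.1
```

>>> carry_out --pt "0 0 0.001 0 0 0 0.4" --pt "0 0 0.002 0 0 0 0.4" --pt "0 0 0.002 0 0 0 0.4" --pt "0 0 0.002 0 0 0 0.4"

```text
time: 10.43
tool_pos: [0.5827, 0.0039, 0.0267]
tool_rot: [3.141, -0.001, 0.443]
wrist_force: [-3.9, 1.5, 8.2]
width: 0.0449
grip_force: 65.1
```

```bash
python3 st.py
```

```text
local [ 0.5284 -0.2457] z 0.0267 rot [ 3.1413e+00 -8.0000e-04  4.4310e-01] F local [-2.9   3.06] 8.21 T [ 0.6   0.69 -0.01] w 0.0449 65.1
```

The block is home: z stays at 0.0267 while the force rises. I'll release it and retreat.

>>> carry_out --pt "0 0 -0.0015 0 0 0 0.4" --pt "0 0 -0.0015 0 0 0 0.7" --pt "0 0 -0.0015 0 0 0 1" --pt "0 0 -0.0015 0 0 0 1" --pt "0 0 -0.0015 0 0 0 1" --pt "0 0 -0.0015 0 0 0 1" --pt "0 0 -0.0015 0 0 0 1" --pt "0 0 -0.0015 0 0 0 1" --pt "0 0 -0.02 0 0 0 1" --pt "0 0 -0.06 0 0 0 1" --pt "0 0 -0.11 0 0 0 1" --pt "0 0 -0.16 0 0 0 1" --pt "0 0 -0.16 0 0 0 1" --pt "0 0 -0.16 0 0 0 1"

```text
time: 11.6
tool_pos: [0.5847, 0.0038, 0.1488]
tool_rot: [3.137, -0.007, 0.443]
wrist_force: [-0.8, 0.4, -0.4]
width: 0.0854
grip_force: 0.0
```

```bash
python3 st.py; python3 - <<'E'
from fit import *
t0=cv2.imread('pics/top0.png'); im=t0
c=mask(im,(380,210,45,70),60,255,.25)
# steel lever: rows -> centre cols of arm (eye arm) , head, rod ; sleeve
a=im.max(2).astype(float)
def mid(y,lo,hi,dark):
    r=a[y,lo:hi]; bg=np.median(np.r_[r[:4],r[-4:]]); w=np.abs(r-bg); w[w<.35*w.max()]=0; return lo+(w*np.arange(hi-lo)).sum()/w.sum()
for y in list(range(216,314,4)): print(y,mid(y,388,416,0).round(2),end=' ')
print()
print(a[210:220,400].astype(int), a[300:320,402].astype(int)); 
for y in (240,244,246,250,252,254,256): print(y,a[y,388:410].astype(int))
E
```

```text
local [ 0.5301 -0.2466] z 0.1488 rot [ 3.1375 -0.0073  0.4433] F local [-0.59  0.68] -0.42 T [-0.02  0.01 -0.03] w 0.0854 0.0
tcp [0.5821 0.004  0.1441] 0.4432527810185476
216 398.92 220 396.03 224 399.13 228 399.04 232 400.18 236 399.44 240 398.73 244 396.16 248 396.19 252 398.19 256 400.89 260 401.32 264 402.13 268 402.06 272 402.63 276 401.34 280 401.35 284 401.44 288 401.48 292 401.48 296 401.47 300 401.74 304 401.86 308 401.85 312 401.89 
[114 121 125 126 121 108  97 104 113 116] [ 15  16  15  14  11  13  13  16  14  17  17  16  22  57 102 116 116 115
 114 116]
240 [111 113 114 112 112 113 111 104  88  88 107 119 117 117 115 114 104  99
 103 108 109 107]
244 [119 117 118 117 117 115 109  99  79  86 109 119 116 116 117 114 104 104
 112 115 115 115]
246 [119 113 114 115 110 105 103  99  83  84 107 119 117 119 114 114 107 103
 111 112 114 115]
250 [116 115 114 115 112 104  94  90  80  83 103 116 117 115 114 113 107  99
 106 111 113 114]
252 [113 115 115 116 113 111 100  86  75  81 102 114 116 116 114 113 107  95
  96 113 115 114]
254 [118 119 119 119 119 119 118 108  84  66  70  83  92  93  93  90  97 106
 114 118 116 119]
256 [123 121 121 120 121 122 119 118 116 109 104  97 106 110 100  92 101 117
 116 117 116 117]
```

```bash
python3 - <<'E'
from fit import *
e=ray(t,399.2,215.4,.012)[:2]; h=ray(t,401.8,313.0,.032)[:2]; hm=ray(t,401.4,278,.032)[:2]
print('eye end',e,'handle end',h,'len',np.linalg.norm(e-h)); d=(e-h)/np.linalg.norm(e-h); print('yaw',np.arctan2(*d[::-1]), 'sleeve yaw',np.arctan2(*(hm-h)[::-1]))
print('balance from ends',h+.159*d,e-.088*d)
f=ray(t,401.5,254,.042)[:2]; b=ray(t,401.3,240,.042)[:2]; print('head ends',f,b,'balance y',(f+b)/2, f+.014*d,b-.026*d)
# side
s0=cv2.imread('pics/side0.png')
c=mask(s0,(268,325,112,36),0,255,.25)
print('side extents',c.min(0),c.max(0)); i=c[:,0].argmax(); j=c[:,0].argmin(); print(c[i],c[j])
E=ray(s,374.5,336.5,.012)[:2]; H=ray(s,271.7,352.5,.032)[:2]; print(E,H,np.linalg.norm(E-H),np.arctan2(*(E-H)[::-1]))
x,y,w,h_=265,322,115,40
g=cv2.resize(s0[y:y+h_,x:x+w],None,fx=6.9,fy=6.9,interpolation=cv2.INTER_CUBIC); 
cur=s['frame'][205:275,305:395]; g2=cv2.resize(cur,None,fx=4,fy=4,interpolation=cv2.INTER_CUBIC); ct=t['frame'][165:245,250:320]; g3=cv2.resize(ct,None,fx=3.5,fy=3.5,interpolation=cv2.INTER_CUBIC)
W=np.zeros((580,800,3),np.uint8); W[:g.shape[0],:g.shape[1]]=g; W[290:290+g2.shape[0],:g2.shape[1]]=g2; W[290:290+g3.shape[0],400:400+g3.shape[1]]=g3
cv2.imwrite('pics/c4.png',W); cv2.imwrite('pics/s4.png',s['frame']);cv2.imwrite('pics/t4.png',t['frame'])
E
```

```text
tcp [0.5813 0.0041 0.1425] 0.44316508556664536
eye end [ 0.56358123 -0.28565434] handle end [ 0.31615187 -0.28072459] len 0.24747846388502284
yaw -0.01992120753187801 sleeve yaw -0.021348705225114856
balance from ends [ 0.47512032 -0.28389185] [ 0.47559869 -0.28390139]
head ends [ 0.46147671 -0.28302464] [ 0.49650373 -0.28367609] balance y [ 0.47899022 -0.28335037] [ 0.47547393 -0.28330352] [ 0.47050888 -0.28315817]
side extents [309.125 331.625] [375.125 351.125]
[375.125 338.625] [309.125 343.125]
[ 0.56288293 -0.29047696] [ 0.3208683  -0.27996177] 0.24224295808914123 -0.043421275802751035
```

View pics/c4.png

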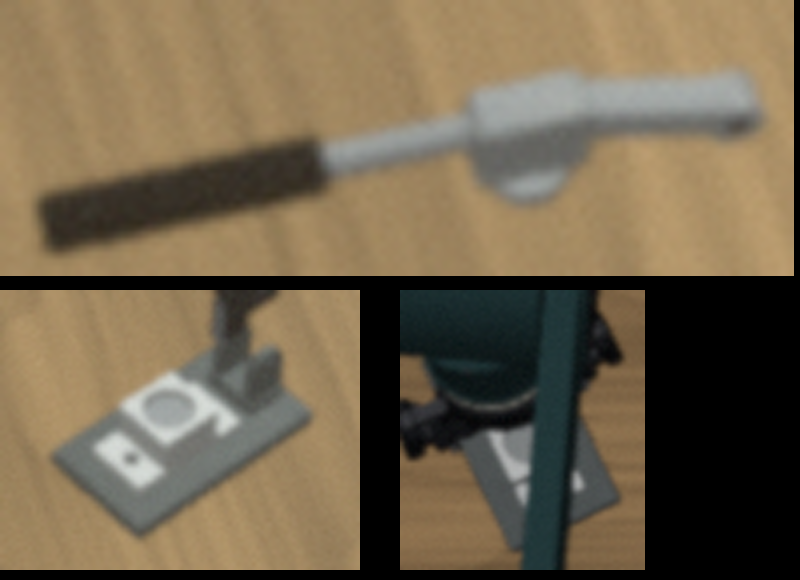

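The seated block lies flat on the plate, with its dish at (347.6,234.1) in the side view. The steel lever stands on its foot, with the eye to the right at (374,338). Next is the lever.

```bash
python3 -c "
from h import *
o=get_obs();print(o['tool_pos'],o['tool_rot'])
tgt([.4765,-.286,.12],-.022)
"
```

```text
[0.58130071 0.00409103 0.14252426] [-3.13947281e+00  3.05407913e-03  4.43165086e-01]
[-0.292   0.2896  0.0303] [-0.0004  0.0011  0.1481]
```

>>> carry_out --pt "-0.02 0.02 0 0 0 0.01 1" --pt "-0.06 0.06 0 0 0 0.03 1" --pt "-0.1 0.1 0 0 0 0.05 1" --pt "-0.14 0.14 0 0 0 0.07 1" --pt "-0.18 0.18 0 0 0 0.09 1" --pt "-0.22 0.22 0 0 0 0.11 1" --pt "-0.26 0.26 0 0 0 0.13 1" --pt "-0.28 0.28 0.01 0 0 0.145 1" --pt "-0.292 0.2896 0.03 0 0 0.148 1" --pt "-0.292 0.2896 0.03 0 0 0.148 1" --pt "-0.292 0.2896 0.03 0 0 0.148 1" --pt "-0.292 0.2896 0.03 0 0 0.148 1" --pt "-0.292 0.2896 0.03 0 0 0.148 1" --pt "-0.292 0.2896 0.03 0 0 0.148 1" --pt "-0.292 0.2896 0.03 0 0 0.148 1"

```text
time: 13.05
tool_pos: [0.4786, -0.2854, 0.1229]
tool_rot: [3.141, -0.001, -0.02]
wrist_force: [-0.0, 0.2, 0.7]
width: 0.0858
grip_force: 0.0
```

```bash
python3 - <<'E'
from fit import *
print(o['tool_rot'])
tgt([.4765,-.286,.014],-.022)
# base unobstructed now: block in place
cv2.imwrite('pics/t5.png',t['frame']);cv2.imwrite('pics/s5.png',s['frame'])
E
```

```text
tcp [ 0.4784 -0.2856  0.1227] -0.02044736092876387
[ 3.14130033e+00 -1.14747143e-03 -2.04473609e-02]
[-0.0026  0.0006  0.1449] [ 0.0001 -0.0004  0.0005]
```

>>> carry_out --pt "-0.0026 0.0006 0.03 0 0 0 1" --pt "-0.0026 0.0006 0.07 0 0 0 1" --pt "-0.0026 0.0006 0.11 0 0 0 1" --pt "-0.0026 0.0006 0.13 0 0 0 1" --pt "-0.0026 0.0006 0.14 0 0 0 1" --pt "-0.0026 0.0006 0.145 0 0 0 1" --pt "-0.0026 0.0006 0.145 0 0 0 1" --pt "-0.0026 0.0006 0.145 0 0 0 1" --pt "-0.0026 0.0006 0.145 0 0 0 1"

```text
time: 13.9
tool_pos: [0.4771, -0.2873, 0.0153]
tool_rot: [3.14, -0.003, -0.022]
wrist_force: [0.0, 0.1, 0.2]
width: 0.0855
grip_force: 0.0
```

```bash
python3 st.py; python3 - <<'E'
from h import *
def cr(im,x,y,w,h,k): return cv2.resize(im[y:y+h,x:x+w],None,fx=k,fy=k,interpolation=cv2.INTER_CUBIC)
t=cam('top');s=cam('side');cv2.imwrite('pics/c6.png',np.hstack([cr(t['frame'],370,200,60,70,6),cr(s['frame'],312,300,70,70,6)]))
p=np.array(get_obs()['tool_pos']);print(p,proj(t,p),proj(s,p))
E
```

```text
local [ 0.3083 -0.4638] z 0.0153 rot [ 3.1397 -0.0033 -0.0217] F local [0.08 0.06] 0.17 T [ 0.03 -0.02 -0.03] w 0.0855 0.0
[ 0.47682849 -0.28717905  0.01498327] [401.09614643 248.84500115] [338.90264368 343.12803858]
```

View pics/c6.png

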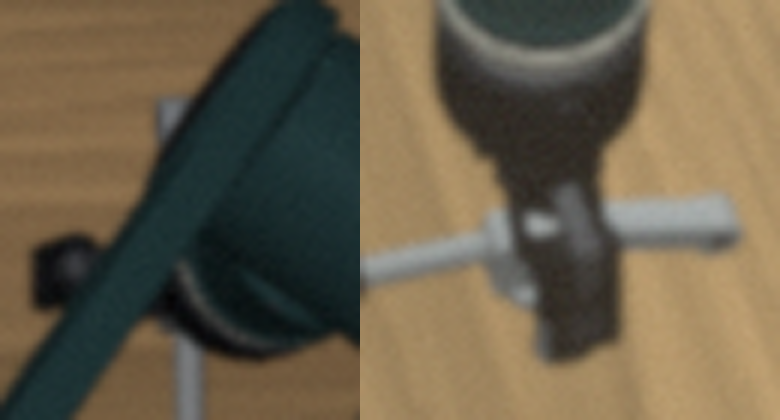

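The side crop shows the near finger straddling the head at about (348,345), with the head spanning u 333 to 350, so it is placed correctly. Closing.

>>> carry_out --pt "0 0 0 0 0 0 0.7" --pt "0 0 0 0 0 0 0.4" --pt "0 0 0 0 0 0 0.2" --pt "0 0 0 0 0 0 0.05" --pt "0 0 0 0 0 0 0.05" --pt "0 0 0 0 0 0 0.05" --pt "0 0 0 0 0 0 0.05" --pt "0 0 0 0 0 0 0.05" --pt "0 0 0 0 0 0 0.05" --pt "0 0 0 0 0 0 0.05" --pt "0 0 0 0 0 0 0.05" --pt "0 0 0 0 0 0 0.05"

```text
time: 15.0
tool_pos: [0.4761, -0.2862, 0.0136]
tool_rot: [-3.141, -0.001, -0.022]
wrist_force: [-0.3, 2.4, 3.7]
width: 0.019
grip_force: 60.1
```

```bash
python3 st.py; python3 -c "
from h import *; print(get_obs()['tool_pos'])"
```

```text
local [ 0.3079 -0.4623] z 0.0136 rot [-3.1409e+00 -7.0000e-04 -2.1700e-02] F local [0.76 2.31] 3.66 T [ 0.61 -0.   -0.01] w 0.019 60.1
[ 0.47606631 -0.28621056  0.01362029]
```

>>> carry_out --pt "0 0 -0.01 0 0 0 0.05" --pt "0 0 -0.03 0 0 0 0.05" --pt "0 0 -0.06 0 0 0 0.05" --pt "0 0 -0.1 0 0 0 0.05" --pt "0 0 -0.14 0 0 0 0.05" --pt "0 0 -0.16 0 0 0 0.05" --pt "0 0 -0.165 0 0 0 0.05" --pt "0 0 -0.165 0 0 0 0.05" --pt "0 0 -0.165 0 0 0 0.05" --pt "0 0 -0.165 0 0 0 0.05" --pt "0 0 -0.165 0 0 0 0.05"

```text
time: 15.92
tool_pos: [0.4746, -0.2858, 0.1344]
tool_rot: [-3.139, 0.004, -0.022]
wrist_force: [-0.8, -0.2, -5.7]
width: 0.0191
grip_force: 59.1
```

```bash
python3 st.py; python3 -c "
from h import *; print(get_obs()['tool_pos']); tgt([.576,.0007,.1066],.443)"
```

```text
local [ 0.3068 -0.4613] z 0.1344 rot [-3.1386  0.0038 -0.0219] F local [-0.75  0.19] -5.65 T [ 0.01 -0.03 -0.01] w 0.0191 59.1
[ 0.47462259 -0.2857923   0.13442966]
[ 0.1269 -0.3847  0.0378] [-0.0012  0.001  -0.148 ]
```

>>> carry_out --pt "0.005 -0.015 0 0 0 -0.005 0.05" --pt "0.015 -0.045 0 0 0 -0.017 0.05" --pt "0.027 -0.08 0 0 0 -0.03 0.05" --pt "0.039 -0.12 0 0 0 -0.045 0.05" --pt "0.052 -0.16 0 0 0 -0.06 0.05" --pt "0.065 -0.2 0 0 0 -0.075 0.05" --pt "0.078 -0.24 0 0 0 -0.09 0.05" --pt "0.091 -0.28 0 0 0 -0.105 0.05" --pt "0.104 -0.315 0 0 0 -0.12 0.05" --pt "0.114 -0.345 0 0 0 -0.133 0.05" --pt "0.122 -0.37 0 0 0 -0.142 0.05" --pt "0.127 -0.382 0 0 0 -0.147 0.05" --pt "0.1269 -0.3847 0.01 0 0 -0.148 0.05" --pt "0.1269 -0.3847 0.02 0 0 -0.148 0.05" --pt "0.1269 -0.3847 0.03 0 0 -0.148 0.05" --pt "0.1269 -0.3847 0.037 0 0 -0.148 0.05" --pt "0.1269 -0.3847 0.037 0 0 -0.148 0.05" --pt "0.1269 -0.3847 0.037 0 0 -0.148 0.05" --pt "0.1269 -0.3847 0.037 0 0 -0.148 0.05" --pt "0.1269 -0.3847 0.037 0 0 -0.148 0.05"

```text
time: 17.58
tool_pos: [0.5776, -0.0006, 0.1101]
tool_rot: [3.141, -0.001, 0.442]
wrist_force: [0.5, 0.3, -4.9]
width: 0.0194
grip_force: 59.2
```

```bash
python3 st.py; python3 - <<'E'
from h import *
def cr(im,x,y,w,h,k): return cv2.resize(im[y:y+h,x:x+w],None,fx=k,fy=k,interpolation=cv2.INTER_CUBIC)
t=cam('top');s=cam('side');cv2.imwrite('pics/t7.png',t['frame']);cv2.imwrite('pics/s7.png',s['frame'])
cv2.imwrite('pics/c7.png',np.hstack([cr(t['frame'],245,160,80,112,5),cr(s['frame'],300,170,80,112,5)]))
p=np.array(get_obs()['tool_pos']);print(p); y=.443; ax=np.array([np.cos(y),np.sin(y),0])
seat=np.array([.5278,-.2457]);A=np.array([[np.cos(y),-np.sin(y)],[np.sin(y),np.cos(y)]])
for n,l,z in(('eyetip',.088,-.0036),('handle_end',-.159,.0184),('foot',.006,-.0136)): print(n,proj(t,p+ax*l+[0,0,z]).round(1),proj(s,p+ax*l+[0,0,z]).round(1))
for n,l,z in(('forktop',.072,.068),('seat',0,.052)): 
  w=np.append(A@(seat+[l,0]),z); print(n,proj(t,w).round(1),proj(s,w).round(1))
E
```

```text
local [ 0.5219 -0.2477] z 0.1101 rot [ 3.141e+00 -1.500e-03  4.424e-01] F local [0.58 0.06] -4.89 T [ 0.    0.04 -0.02] w 0.0194 59.2
[ 5.77640463e-01 -3.92441532e-04  1.10176719e-01]
eyetip [270.2 172.2] [370.9 204. ]
handle_end [315.2 263.9] [296.9 245.6]
foot [285.2 203.1] [347.5 221.7]
forktop [272.6 180. ] [366.6 215.6]
seat [285.6 206.8] [346.3 232.8]
```

View pics/c7.png

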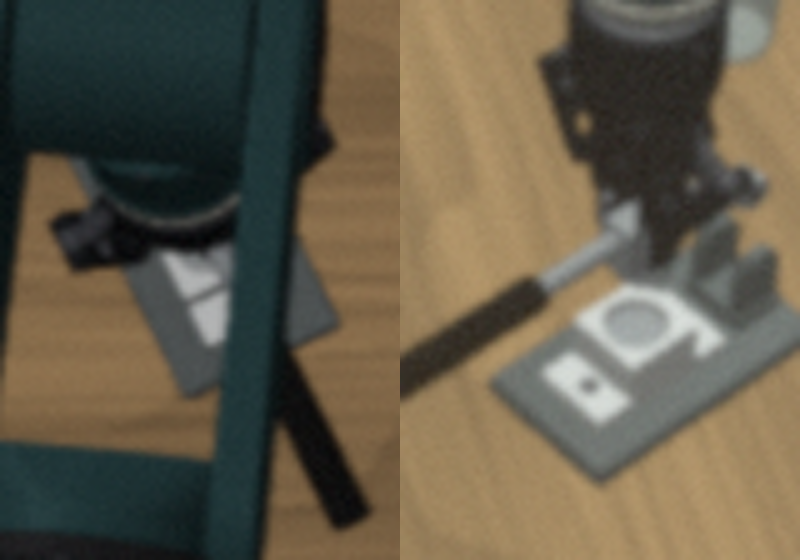

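The top crop shows the handle's end at (315.4,264), where (315.2,263.9) was predicted. The side crop shows the dish at (347.4,234), the lever level above it and the eye hidden behind the gripper near the fork. I'll measure the handle axis in both views.

```bash
python3 - <<'E'
from fit import *
y=.443;A=rot(y)
z=tp[2]+.0184
def dark(im,x,y0,w,h,thr=45):
    g=cv2.resize(im[y0:y0+h,x:x+w].max(2),None,fx=4,fy=4,interpolation=cv2.INTER_CUBIC)
    m=(g<thr).astype(np.uint8); k,_=cv2.findContours(m,cv2.RETR_EXTERNAL,cv2.CHAIN_APPROX_NONE); c=max(k,key=cv2.contourArea).reshape(-1,2)
    r=cv2.minAreaRect(c.astype(np.float32)); b=(cv2.boxPoints(r)+.5)/4-.5+[x,y0]; return b,cv2.contourArea(c)/16
for n,c,im,roi,thr in(('top',t,cv2.imread('pics/t7.png'),(297,235,28,36),50),('side',s,cv2.imread('pics/s7.png'),(270,222,62,40),80)):
    b,a=dark(im,*roi,thr); print(n,b.round(1).tolist(),a)
    # long axis end midpoints
    e=[(b[i]+b[(i+1)%4])/2 for i in range(4)]; L=[np.linalg.norm(b[i]-b[(i+1)%4]) for i in range(4)]
    i=int(np.argmin(L[:2])); P=[ray(c,*e[i],z)[:2],ray(c,*e[i+2],z)[:2]]
    P.sort(key=lambda q:q[0]); d=P[1]-P[0]; yaw=np.arctan2(d[1],d[0])
    print(' len',np.linalg.norm(d).round(4),'yaw',yaw.round(4),'end local',(A.T@P[0]).round(4),'other',(A.T@P[1]).round(4))
    print(' -> foot local (from end)',(A.T@P[0]+[.165,0]).round(4))
print('dish side local',(A.T@ray(s,347.2,233.8,.052)[:2]).round(4),'tcp local',(A.T@tp[:2]).round(4),tp[2])
E
```

```text
tcp [ 5.775e-01 -2.000e-04  1.099e-01] 0.44310052799752686
top [[296.6, 234.6], [318.1, 234.6], [318.1, 268.9], [296.6, 268.9]] 297.09375
 len 0.0794 yaw -0.0091 end local [ 0.3603 -0.2267] other [ 0.4317 -0.2614]
 -> foot local (from end) [ 0.5253 -0.2267]
side [[295.2, 243.9], [326.3, 224.6], [330.0, 230.6], [298.8, 249.8]] 222.0
 len 0.097 yaw 0.4258 end local [ 0.3605 -0.251 ] other [ 0.4575 -0.2527]
 -> foot local (from end) [ 0.5255 -0.251 ]
dish side local [ 0.5273 -0.2498] tcp local [ 0.5217 -0.2478] 0.10994791489282715
```

>>> carry_out --pt "0.0008 -0.0013 0 0 0 0 0.05" --pt "0.0015 -0.0028 0 0 0 0 0.05" --pt "0.0015 -0.0028 0 0 0 0 0.05" --pt "0.0015 -0.0028 0 0 0 0 0.05" --pt "0.0015 -0.0028 0 0 0 0 0.05" --pt "0.0015 -0.0028 0 0 0 0 0.05" --pt "0.0015 -0.0028 0 0 0 0 0.05" --pt "0.0015 -0.0028 0 0 0 0 0.05" --pt "0.0015 -0.0028 0 0 0 0 0.05" --pt "0.0015 -0.0028 0 0 0 0 0.05" --pt "0.0015 -0.0028 0 0 0 0 0.05" --pt "0.0015 -0.0028 0 0 0 0 0.05" --pt "0.0015 -0.0028 0 0 0 0 0.05" --pt "0.0015 -0.0028 0 0 0 0 0.05" --pt "0.0015 -0.0028 0 0 0 0 0.05" --pt "0.0015 -0.0028 0 0 0 0 0.05"

```text
time: 19.12
tool_pos: [0.5774, 0.0022, 0.1095]
tool_rot: [-3.141, -0.0, 0.443]
wrist_force: [0.7, 0.0, -4.4]
width: 0.0188
grip_force: 59.2
```

```bash
python3 st.py; python3 -c "
from h import *
print(np.round(get_obs()['dq'],4))
def cr(im,x,y,w,h,k): return cv2.resize(im[y:y+h,x:x+w],None,fx=k,fy=k,interpolation=cv2.INTER_CUBIC)
s=cam('side');cv2.imwrite('pics/c8.png',cr(s['frame'],280,150,130,110,5))"
```

```text
local [ 0.5229 -0.2449] z 0.1095 rot [-3.1415e+00 -4.0000e-04  4.4320e-01] F local [ 0.61 -0.24] -4.43 T [-0.01  0.04  0.02] w 0.0188 59.2
[ 0.0021  0.     -0.0004 -0.     -0.001   0.0001]
```

View pics/c8.png

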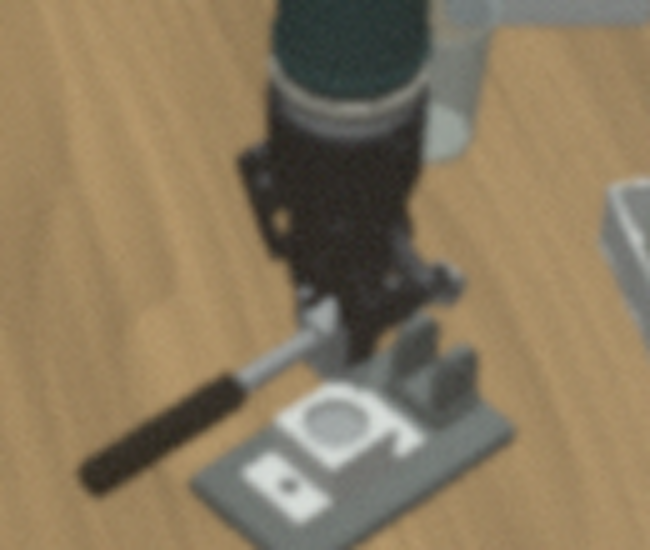

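The side crop shows the lever level and clear of everything. The eye, at (369,206), is above the fork between its cheeks, and the foot is over the dish at (347,234). Handing in.

```bash
python3 -c "
from h import *
print(finish_job())"
```

```text
the job is handed in; nothing more can be done
None
```

The block sits fully home and released on its pegs, and the job was handed in with the lever held level and still over the base, eye about 38 mm above the fork's top and foot over the dish; the pin, tumbler and pill box were left alone, and no verdict came back.

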